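# Beam-splitter cube onto the prism rail

### The job

Put the beam-splitter cube back into the relay line: slide the loose lens carrier along the rail fully home against its end stop to make room, then seat the cube's foot squarely on the prism rail in the space between the two lenses, with its collared side port looking at the camera. The tray bay lets you hold the cube only by its two window faces and the lenses leave room only for fingers on its other two faces, so stand it upright on the open bench on the way and take it again. Set it down gently, keep it upright, and leave the other things in the tray where they are.

Things in the scene. Friction and masses are not known exactly. Their poses are not given: they have to be found in the camera images.
- rail: Aluminium optical rail fixed to the bench. Origin: on the bench top, under the middle of the space the cube must fill; y along the rail, x across it (towards the camera), z up. Foot 50 mm wide, 8 high. Head: a prism with 60 degree flanks, 30 mm wide at z = 24 mm, 15 mm wide at the top, z = 37 mm. It runs from y = -70 to +80 mm; a dark end stop closes the -y end.
- gap_middle (a point): Where the cube's origin must come: on the rail axis, in the middle of the space (64 mm long once the loose carrier is home, so about 9 mm of play each way), 25.4 mm above the bench, the height of the underside of a seated foot. Axes as the rail's.
- lens_carrier (a joint): Travel of the loose lens carrier along the rail's -y direction, in m: 0 = middle of the space, 0.045 = home against the end stop. It slides stiffly (about 2 N) and stays where it is left; it cannot be lifted off.
- lens_middle (a point): Centre of the lens in the loose carrier, 69 mm above the bench. Its plate is a square-edged block around it, 46 mm across the rail (grip it here), 26 mm along the rail, its top 24 mm above this point. Axes as the rail's.
- fixed_middle (a point): Centre of the lens in the plate fixed on the rail at y = +45 mm; the plate is like the loose one (46 across, 26 along the rail, top 24 mm above this point) and does not move.
- camera_front (a point): Middle of the front of the small fixed camera beside the rail, 87 mm from the rail axis on its +x side and 67 mm above the bench; it looks at the space. Its body is 40 mm wide, its top 20 mm above this point; an arm 8 mm high on the bench joins it to the rail.
- cube: Black beam-splitter cube on a rail foot, one block 46 x 46 x 64 mm high, 0.25 kg; it stands by itself. Origin: centre of its underside, z up. Underneath, along its y axis, a prism channel 28.4 mm wide at the mouth, 60 degree sides, 15 mm deep, centres itself on the rail. +y and -y faces: flat, round windows. +x face: side port, bright 33 mm collar 3 mm proud. -x face: flat, four screws.
- cube_port (a point): Centre of the front of the collared side port: on the cube's +x side, 26 mm from its axis, 41.6 mm above its underside.
- tray: Grey three-bay tray fixed to the bench, 138 (x) x 181 (y) mm, walls 64 mm high and 4 thick, floor 4. Origin: centre of its underside. Bays side by side along y (middles at y = -59, 0, +59 mm), each 55 mm wide and 130 mm long (x). The cube stands in one, its window faces towards the bay's ends, 3 mm from the long walls.
- post_holder: Black post holder 39 x 32 x 55 mm standing in another bay; to be left alone. Origin: centre of its underside.
- lens_tube: Short black lens tube, 31 mm wide, 28 mm high, standing in another bay; to be left alone. Origin: centre of its underside.

How it is judged:
On the way:
1. the cube stands upright and released on the open bench, out of the tray and off the rail (height (world z) of cube below 0.003 m and angle between cube's own z axis and vertical below 0.05 rad and contact force between cube and the fingers below 0.1 N), for 0.2 s.
At the end, for the whole second after the job is handed in: Loose lens carrier within 4 mm of home. Cube on the rail between the lenses: within 2.5 mm of the rail axis and 13 mm of the middle of the space, origin 22.5 to 28 mm high, upright within 0.04 rad, square within 0.05 rad, collared port towards the camera, at rest (value of joint lens_carrier above 0.041 m and x of cube in the frame of rail between -0.0025 and 0.0025 m and y of cube in the frame of rail between -0.013 and 0.013 m and z of cube in the frame of rail between 0.0225 and 0.028 m and angle between cube's own z axis and vertical below 0.04 rad and angle between the y axis of cube and the y axis of rail, either way round below 0.05 rad and x of cube_port in the frame of rail above 0.02 m and linear speed of cube below 0.01 m/s); the robot touches nothing.
It fails at once if the cube is tipped over (more than 45 degrees) (angle between cube's own z axis and vertical above 0.79 rad).
It fails at once if the cube is dropped (it falls freely by about 10 mm or more) (contact force between cube and the fingers below 0.1 N and linear speed of cube above 0.45 m/s).
It fails at once if the post holder or the lens tube in the tray is shifted by more than 25 mm (distance of any of post_holder, lens_tube from where it was at the start of the episode above 0.025 m).
It also fails if it takes over 54 s, if anything falls off the work surface, if the arm or the gripper's body presses on something with over 40 N, if the wrist force passes 120 N, or if a joint passes its speed limit or range.

### The arm

A 7-joint arm with a two-finger parallel gripper is mounted at the origin on a cart in front of the work surface, level with it; the furniture and walls round the work are solid. World frame = base frame: x ahead of the robot, y to its left, z up, the work surface at z = 0. Lengths are in m, angles in rad, forces in N, time in s.
With the tool pointing down it reaches from about 0.4 to 0.85 m from the base axis. Payload 10.4 kg.
Tool frame: the origin (TCP) lies between the finger pads; the fingertips stand ahead of it and the grasp point (between the pads) lies 5 mm behind it (manip.tip_extent is the z of the fingertips in the tool frame, in m); z points along the fingers, y is the line along which they close (so a half turn about z gives the same grasp; the last joint's range is limited). The gripper opens to 85 mm and grips with 20 to 120 N. Pads are 22 mm wide; open, the fingers measure 114 mm over their backs; the gripper's body (76 mm by 85 mm) begins 54 mm behind the grasp point. The pads swing forward as they close: fully open they stand 13 mm farther back than shut.
Start: joints at [1.258, 0.332, -0.065, 1.46, 0.022, 1.35, -0.088], TCP at [0.179, -0.599, 0.245] pointing down, gripper open.
Joint ranges: [-2.6, 2.6], [-0.5, 2.12], [-1.47, 1.34], [0.16, 2.42], [-1.27, 4.41], [0.06, 2.06], [-2.6, 2.6]. Speed limits (rad/s): [2.22, 2.22, 2.79, 2.79, 3.14, 3.14, 3.14].

### API

Orientations are given as a unit quaternion [x, y, z, w].
In Python, from workcell import status, viewer, manip gives the robot as it stands.
- The arm moves only by the tool play_rows, never from a script. Its argument "plan" is one flat list of numbers, 7 for each row, row after row: the turn, a rotation vector about the tool's x, y, z in degrees, then the shift along the tool's x, y, z in m, then the opening, from 0 (shut) to 1 (fully open). In form: [ax, ay, az, dx, dy, dz, grip, ax, ay, az, dx, dy, dz, grip, ...]. A call has 1 to 20 rows; each row is the pose to reach, as a shift and turn from the pose commanded when the call began, along the tool's axes at that moment; what a row does not reach only later rows make up. A row lasts 1/8 s, in which the tool goes at most 62.5 mm and 10.7 degrees, less where a joint would pass 70% of its speed; a pose out of reach is approached as far as the arm can. A call with a gripper value outside its range is refused whole. The fingers move at their own pace and stop on an object; "squeeze" is the grip in N (left out, the last holds). Time passes only in rows, so rows that repeat a pose let the fingers close. It gives the time, the measured TCP pose, the force, the opening and the grip force at its end, in the units of the state.
- status.get_obs(): the state, without advancing time (a new reading comes with each control period).
- viewer.camera(name): name is "scene" or "top" or "wrist"; returns the picture (384x512x3 uint8, red, green, blue); there is no depth.
- viewer.camera_model(name): a dict with "fx", "fy", "cx", "cy" (pixels), "R" (3x3) and "t" (3): a world point X has camera coordinates R X + t. Camera axes: x right, y down, z forward; pixel columns grow to the right and rows downward; lengths in m; the calibration is good to about 2 mm. A picture is of the moment at which its call begins: read the wrist's pose just before it. camera_model takes no time and is no camera call; for the wrist camera it gives the pose at the moment of the call.
- manip.hand_in(): hands the job in; it is judged then, once.
The state is a dict: "clock": time; "joint_pos": joint angles; "joint_velocities": joint speeds; "tau": joint torques, N m; "position": TCP position; "ee_rot": TCP orientation; "ft_force": force on the tool from outside, world axes, zero at the start; "torque": the same for the moment, N m; "grip_width": opening from 0.0 (shut) to 1.0 (fully open); "grasp_force": force on a finger pad.
Only numpy, scipy, OpenCV 4.12 (cv2) and the standard library are available. Lean on these libraries where they do the work, as an engineer would, in place of code of your own. Each camera call takes 0.05 s, during which the arm holds its last target. There are 200 camera calls.

## Working session

There is one attempt and no reset: what is moved stays moved. The work goes in short steps, Python scripts to look and compute and a tool call to move; the robot and the scene stay as the last step left them, time stands still between calls to the robot, and variables do not carry over. Pictures are saved under pics/ and viewed, at most 10 in all, crops included, and the job is handed in when it is done.

Besides the shell and the picture viewer there is one more tool, called after "Emit:" by a JSON object that holds its "op" and its "data". play_rows: Moves the arm, as the interface text tells. Its arguments: {"type":"object","properties":{"plan":{"type":"array","items":{"type":"number"}},"squeeze":{"type":"number"}},"required":["plan"]}

```bash
mkdir -p pics; python3 - <<'E'
from workcell import status, viewer, manip
import cv2,numpy as np
o=status.get_obs();print(o);print(manip.tip_extent)
for n in("scene","top"):
    im=viewer.camera(n);cv2.imwrite(f"pics/{n}0.png",im[:,:,::-1]);m=viewer.camera_model(n);print(n,m)
E
```

```text
{'clock': 0.0, 'joint_pos': array([ 1.25839953,  0.33286758, -0.06471894,  1.46094131,  0.0216184 ,
        1.34989587, -0.08847977]), 'joint_velocities': array([ 0.00083786,  0.00010012, -0.00104311,  0.000326  , -0.0002757 ,
       -0.00046738,  0.00233277]), 'tau': array([-2.53676335e-04, -6.25441718e+01,  4.91785922e-02, -3.91598117e+01,
        1.61671860e-02,  9.90111614e-03, -5.19676291e-05]), 'position': array([ 0.17849803, -0.59859873,  0.24451865]), 'ee_rot': array([ 9.89515772e-01,  1.44423113e-01, -1.40411560e-04, -6.93808771e-04]), 'ft_force': array([0.7741306 , 0.32110282, 0.5444923 ]), 'torque': array([-0.01310325, -0.00865318, -0.02942283]), 'grasp_force': 0.0, 'grip_width': 0.9995235948487803}
0.014
scene {'fx': 347.7314769290532, 'fy': 347.7314769290532, 'cx': 254.55868506525576, 'cy': 191.56044909522865, 'R': array([[-0.78423208, -0.62045093, -0.00454792],
       [-0.44029816,  0.56165873, -0.7004834 ],
       [ 0.43716996, -0.54733911, -0.7136542 ]]), 't': array([0.5367897 , 0.23036358, 0.71357695])}
top {'fx': 498.2625812384786, 'fy': 498.2625812384786, 'cx': 262.548944214279, 'cy': 191.13278125851426, 'R': array([[ 0.00354463, -0.99991782,  0.01232011],
       [-0.99917623, -0.00403953, -0.04038011],
       [ 0.04042656, -0.01216683, -0.99910843]]), 't': array([0.14611496, 0.56001771, 1.02930308])}
```

```bash
python3 - <<'E'
import cv2
for n in("scene","top"):
    cv2.imwrite(f"pics/{n}0b.png",cv2.resize(cv2.imread(f"pics/{n}0.png"),(800,600),interpolation=cv2.INTER_CUBIC))
E
```

```text
(no output)
```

View pics/top0b.png

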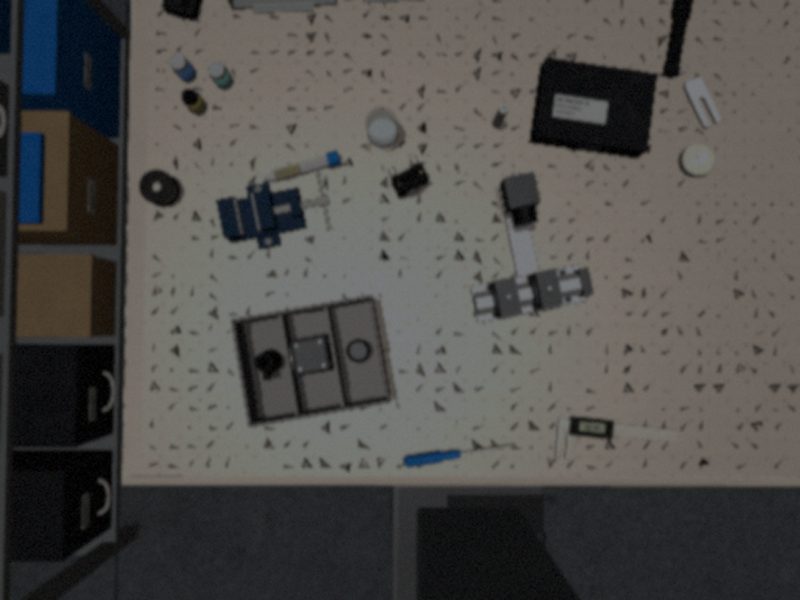

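View pics/scene0b.png

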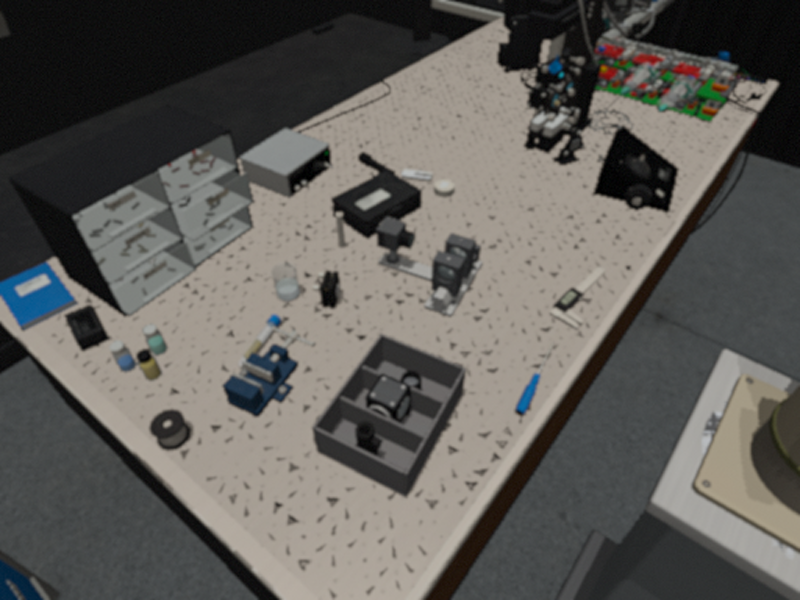

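The top view (800x600 scale) shows the tray with corners near (233,320), (375,297), (395,402), (250,424), and the cube in the middle bay at (311,354). The rail runs from (475,305) to (590,285), with plates at (508,297) and (548,290) and the camera at (520,195). In the scene view the cube is at (390,395) and the rail at (455,270). I'll enlarge these areas.

```bash
python3 - <<'E'
import cv2,numpy as np
def c(n,x,y,w,h):
    im=cv2.imread(f"pics/{n}0.png")[y:y+h,x:x+w]
    im=(255*(im/255.)**.6).astype('uint8'); return cv2.resize(im,(400,300),interpolation=cv2.INTER_CUBIC)
a=np.hstack([c('top',145,180,120,90),c('top',295,105,120,90)])
b=np.hstack([c('scene',190,210,120,90),c('scene',225,125,100,75)])
cv2.imwrite("pics/m1.png",np.vstack([a,b]))
E
```

```text
(no output)
```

View pics/m1.png

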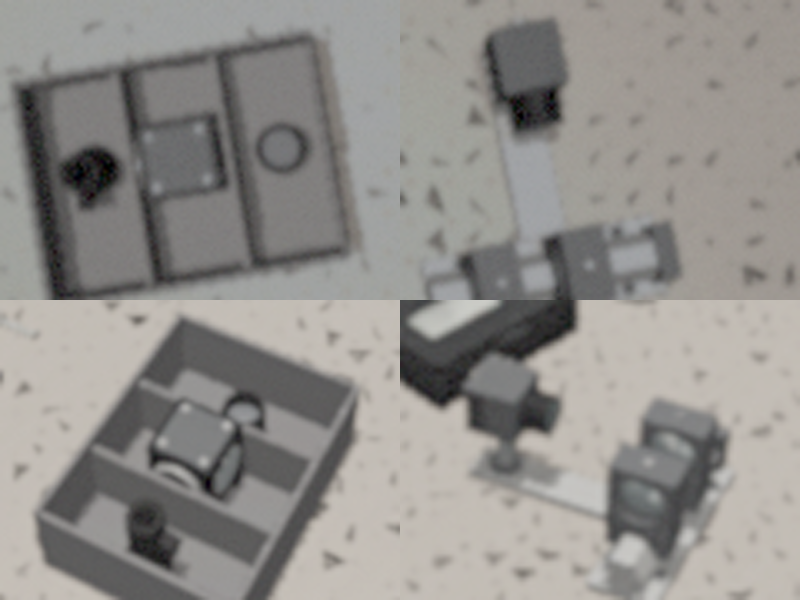

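```bash
cat > h.py <<'E'
import numpy as np
from workcell import status, viewer, manip
from scipy.spatial.transform import Rotation as Ro
def cast(m,u,v,z):
    d=m['R'].T@np.array([(u-m['cx'])/m['fx'],(v-m['cy'])/m['fy'],1]);c=-m['R'].T@m['t'];return c+d*(z-c[2])/d[2]
def proj(m,X):
    p=m['R']@np.asarray(X)+m['t'];return np.array([m['fx']*p[0]/p[2]+m['cx'],m['fy']*p[1]/p[2]+m['cy']])
def rel(pos,yaw):
    """shift (tool axes) and turn to get to pos, pointing down, tool y axis at world angle yaw(deg) mod 180"""
    o=status.get_obs();R=Ro.from_quat(o['ee_rot'])
    best=None
    for k in(0,180):
        a=np.radians(yaw+k);y=np.array([np.cos(a),np.sin(a),0]);z=np.array([0,0,-1.]);x=np.cross(y,z)
        rv=(R.inv()*Ro.from_matrix(np.c_[x,y,z])).as_rotvec(degrees=True)
        if best is None or np.linalg.norm(rv)<np.linalg.norm(best):best=rv
    print('turn',best.round(2),'shift',R.inv().apply(np.asarray(pos)-o['position']).round(4),'t',o['clock'],'pos',o['position'].round(4),'q7',o['joint_pos'][6].round(2),'ft',o['ft_force'].round(1),'g',o['grip_width'].round(3),round(float(o['grasp_force']),1))
E
python3 - <<'E'
from h import *
m=viewer.camera_model('top')
A=lambda x,y:(145+x*.3,180+y*.3)
f=cast(m,325.6,189.9,.093);l=cast(m,351.4,184.5,.093)
d=f-l;print(f,l,np.linalg.norm(d),'rail yaw',np.degrees(np.arctan2(-d[0],d[1])))
cc=[cast(m,*A(*p),.068) for p in((148,135),(200,128),(208,178),(157,188))];print('cube',np.mean(cc,0))
t=[cast(m,*A(*p),.064) for p in((18,85),(312,38),(352,250),(52,298))];print('tray',np.mean(t,0),np.array(t))
for p,q in((0,1),(3,2)):
    e=t[p]-t[q];print(np.degrees(np.arctan2(-e[0],e[1])),np.linalg.norm(e))
for p,q in((0,3),(1,2)):
    e=t[p]-t[q];print(np.degrees(np.arctan2(e[1],e[0])),np.linalg.norm(e))
rel(l+np.array([0,0,.08]),10)
E
```

```text
[0.55898183 0.02793587 0.093     ] [ 0.56959493 -0.02185364  0.093     ] 0.05090808726339022 rail yaw 12.03303954586177
cube [0.48585304 0.27441722 0.068     ]
tray [0.47970929 0.27161278 0.064     ] [[0.52805265 0.3698808  0.064     ]
 [0.55657057 0.19625905 0.064     ]
 [0.43138718 0.17196524 0.064     ]
 [0.40282676 0.34834604 0.064     ]]
9.32772254083169 0.17594823429615392
9.197774100222038 0.1786781549754039
9.757560578697761 0.1270640446941373
10.982633181271643 0.12751890433869914Traceback (most recent call last):
  File "<stdin>", line 12, in <module>
  File "h.py", line 16, in rel
    print('turn',best.round(2),'shift',R.inv().apply(np.asarray(pos)-o['position']).round(4),'t',o['clock'],'pos',o['position'].round(4),'q7',o['joint_pos'][6].round(2),'ft',o['ft_force'].round(1),'g',o['grip_width'].round(3),round(float(o['grasp_force']),1))
                                                                                                                                                                                                         ^^^^^^^^^^^^^^^^^^^^^
AttributeError: 'float' object has no attribute 'round'
```

```bash
sed -i "s/o\['grip_width'\].round(3)/round(float(o['grip_width']),3)/" h.py; python3 - <<'E'
from h import *
rel([.566,-.01,.26],10)
m=viewer.camera_model('wrist');o=status.get_obs();R=Ro.from_quat(o['ee_rot'])
print(m['fx'],'cam in tool',R.inv().apply(-m['R'].T@m['t']-o['position']),'axis',R.inv().apply(m['R'][2]),R.inv().apply(m['R'][0]))
E
```

```text
turn [-6.000e-02 -5.000e-02 -8.339e+01] shift [ 0.5396 -0.4534 -0.0149] t 0.1 pos [ 0.1785 -0.5986  0.2446] q7 -0.09 ft [-0.5 -0.5 -0.5] g 0.999 0.0
321.17879322360756 cam in tool [ 0.07486635 -0.00020894 -0.12835693] axis [-2.94917923e-01  4.45445736e-04  9.55522485e-01] [ 1.41368310e-03  9.99999000e-01 -2.98525754e-05]
```

Emit:
{"op": "play_rows", "data": {"plan": [0,0,-83.4,0.54,-0.453,-0.015,1,0,0,-83.4,0.54,-0.453,-0.015,1,0,0,-83.4,0.54,-0.453,-0.015,1,0,0,-83.4,0.54,-0.453,-0.015,1,0,0,-83.4,0.54,-0.453,-0.015,1,0,0,-83.4,0.54,-0.453,-0.015,1,0,0,-83.4,0.54,-0.453,-0.015,1,0,0,-83.4,0.54,-0.453,-0.015,1,0,0,-83.4,0.54,-0.453,-0.015,1,0,0,-83.4,0.54,-0.453,-0.015,1,0,0,-83.4,0.54,-0.453,-0.015,1,0,0,-83.4,0.54,-0.453,-0.015,1,0,0,-83.4,0.54,-0.453,-0.015,1,0,0,-83.4,0.54,-0.453,-0.015,1,0,0,-83.4,0.54,-0.453,-0.015,1]}}

```text
clock: 1.98
position: [0.5662, -0.0123, 0.2603]
ee_rot: [0.644, 0.765, -0.0, 0.0]
ft_force: [-0.6, -0.3, 0.1]
grip_width: 1.001
grasp_force: 0.0
```

```bash
cat >> h.py <<'E'
def shot(name):
    import cv2
    o=status.get_obs();m=viewer.camera_model('wrist');im=viewer.camera('wrist')[:,:,::-1]
    cv2.imwrite(f'pics/{name}r.png',im);b=(255*(im/255.)**.6).astype('uint8')
    cv2.imwrite(f'pics/{name}.png',cv2.resize(b,(800,600),interpolation=cv2.INTER_CUBIC));np.savez(f'{name}.npz',**m)
    return m
def C(name,u,v,z):  # 800x600 pixels
    return cast(np.load(f'{name}.npz'),u*.64,v*.64,z)
E
python3 - <<'E'
from h import *
shot('w1');rel([.566,-.01,.26],10)
E
```

```text
turn [-0.    0.05 -0.12] shift [0.0021 0.     0.0004] t 2.025 pos [ 0.5663 -0.0121  0.2604] q7 -0.02 ft [-0.5 -0.3 -0.8] g 1.005 0.0
```

View pics/w1.png

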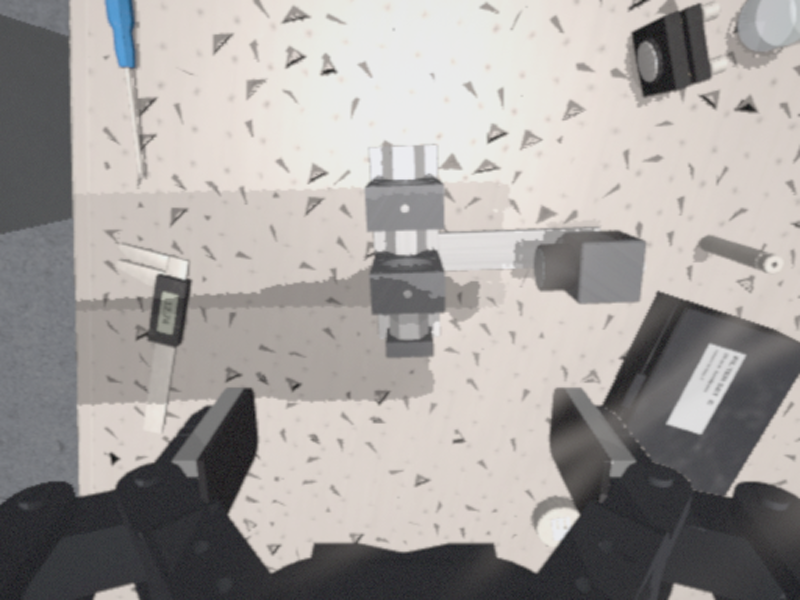

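The wrist view shows the fixed plate's dot at (404,209), the loose plate's dot at (408,294), the end stop at (409,345), and the camera arm around (540,250). Next I'll cast the dots.

```bash
python3 - <<'E'
from h import *
f=C('w1',404,209,.093);l=C('w1',408,294,.093);d=f-l
print(f,l,np.linalg.norm(d),np.degrees(np.arctan2(-d[0],d[1])))
a=C('w1',369,190,.093);b=C('w1',443,187,.093);print(np.linalg.norm(b-a))
p=C('w1',404,148,.037);print(p)
rel([l[0],l[1],.13],11.0)
E
```

```text
[0.55963427 0.02613015 0.093     ] [ 0.5710275  -0.02448715  0.093     ] 0.0518836914758751 12.68505372324715
0.04275399074870278
[0.553856   0.05932513 0.037     ]
turn [-0.    0.05 -1.12] shift [-0.0129  0.0025  0.1304] t 2.025 pos [ 0.5663 -0.0121  0.2604] q7 -0.02 ft [-0.5 -0.3 -0.8] g 1.005 0.0
```

Emit:
{"op": "play_rows", "data": {"plan": [0,0,-2.1,-0.0114,0.0018,0.05,1,0,0,-2.1,-0.0114,0.0018,0.1,1,0,0,-2.1,-0.0114,0.0018,0.15,1,0,0,-2.1,-0.0114,0.0018,0.185,1,0,0,-2.1,-0.0114,0.0018,0.185,1]}}

```text
clock: 2.65
position: [0.5685, -0.0223, 0.0732]
ee_rot: [0.629, 0.777, -0.001, -0.002]
ft_force: [-0.3, -0.7, 0.4]
grip_width: 0.999
grasp_force: 0.0
```

```bash
python3 - <<'E'
from h import *
rel([.570,-.023,.075],12)
E
```

```text
turn [-0.26 -0.07  0.05] shift [-0.001   0.0013 -0.0018] t 2.65 pos [ 0.5685 -0.0223  0.0732] q7 -0.06 ft [-0.3 -0.7  0.4] g 0.999 0.0
```

Emit:
{"op": "play_rows", "data": {"plan": [0,0,0,0,0,0,0.6,0,0,0,0,0,0,0.6,0,0,0,0,0,0,0.3,0,0,0,0,0,0,0.3,0,0,0,0,0,0,0.3,0,0,0,0,0,0,0.3], "squeeze": 25}}

```text
clock: 3.4
position: [0.5704, -0.0219, 0.077]
ee_rot: [0.629, 0.778, -0.0, 0.001]
ft_force: [-6.7, -1.5, 10.2]
grip_width: 0.531
grasp_force: 25.7
```

Emit:
{"op": "play_rows", "data": {"plan": [0,0,0,-0.006,0,0,0.3,0,0,0,-0.012,0,0,0.3,0,0,0,-0.018,0,0,0.3,0,0,0,-0.024,0,0,0.3,0,0,0,-0.03,0,0,0.3,0,0,0,-0.035,0,0,0.3,0,0,0,-0.038,0,0,0.3,0,0,0,-0.038,0,0,0.3]}}

```text
clock: 4.4
position: [0.5783, -0.0592, 0.077]
ee_rot: [0.629, 0.777, -0.0, 0.0]
ft_force: [-8.1, -1.6, 10.7]
grip_width: 0.536
grasp_force: 25.7
```

Emit:
{"op": "play_rows", "data": {"plan": [0,0,0,-0.002,0,0,0.3,0,0,0,-0.004,0,0,0.3,0,0,0,-0.004,0,0,0.3]}}

```text
clock: 4.78
position: [0.5784, -0.0594, 0.077]
ee_rot: [0.628, 0.778, 0.0, -0.001]
ft_force: [-13.2, 9.1, 13.8]
grip_width: 0.537
grasp_force: 26.3
```

Emit:
{"op": "play_rows", "data": {"plan": [0,0,0,-0.002,0,0,0.3,0,0,0,-0.004,0,0,0.3,0,0,0,-0.004,0,0,0.3]}}

```text
clock: 5.15
position: [0.5784, -0.0596, 0.0769]
ee_rot: [0.627, 0.779, 0.001, -0.003]
ft_force: [-16.6, 19.8, 18.0]
grip_width: 0.534
grasp_force: 27.4
```

Emit:
{"op": "play_rows", "data": {"plan": [0,0,0,0.007,0,0,0.3,0,0,0,0.007,0,0,1,0,0,0,0.007,0,0,1,0,0,0,0.007,0,0,1,0,0,0,0.007,0,0,1,0,0,0,0.007,0,-0.04,1,0,0,0,0.007,0,-0.09,1,0,0,0,0.007,0,-0.15,1]}}

```text
clock: 6.15
position: [0.578, -0.0597, 0.2262]
ee_rot: [0.629, 0.778, -0.0, -0.001]
ft_force: [2.5, -0.8, -0.1]
grip_width: 1.002
grasp_force: 0.0
```

```bash
python3 - <<'E'
from h import *
rel([.482,.272,.26],10)
rel([.482,.272,.26],100)
E
```

```text
turn [-0.08 -0.04  2.1 ] shift [ 0.3444 -0.0243 -0.0335] t 6.15 pos [ 0.578  -0.0597  0.2262] q7 0.08 ft [ 2.5 -0.8 -0.1] g 1.002 0.0
turn [-4.00e-02 -9.00e-02 -8.79e+01] shift [ 0.3444 -0.0243 -0.0335] t 6.15 pos [ 0.578  -0.0597  0.2262] q7 0.08 ft [ 2.5 -0.8 -0.1] g 1.002 0.0
```

Emit:
{"op": "play_rows", "data": {"plan": [0,0,2,0.344,-0.024,-0.034,1,0,0,2,0.344,-0.024,-0.034,1,0,0,2,0.344,-0.024,-0.034,1,0,0,2,0.344,-0.024,-0.034,1,0,0,2,0.344,-0.024,-0.034,1,0,0,2,0.344,-0.024,-0.034,1,0,0,2,0.344,-0.024,-0.034,1,0,0,2,0.344,-0.024,-0.034,1,0,0,2,0.344,-0.024,-0.034,1]}}

```text
clock: 7.28
position: [0.4837, 0.2702, 0.259]
ee_rot: [0.643, 0.766, -0.0, 0.0]
ft_force: [0.2, -0.3, -0.2]
grip_width: 0.999
grasp_force: 0.0
```

```bash
python3 - <<'E'
from h import *
shot('w2');rel([.482,.272,.26],10)
E
```

```text
turn [-0.01  0.03 -0.03] shift [ 0.0019 -0.0013 -0.0009] t 7.325 pos [0.4836 0.2704 0.2591] q7 -0.58 ft [0.3 0.  0.5] g 0.996 0.0
```

View pics/w2.png

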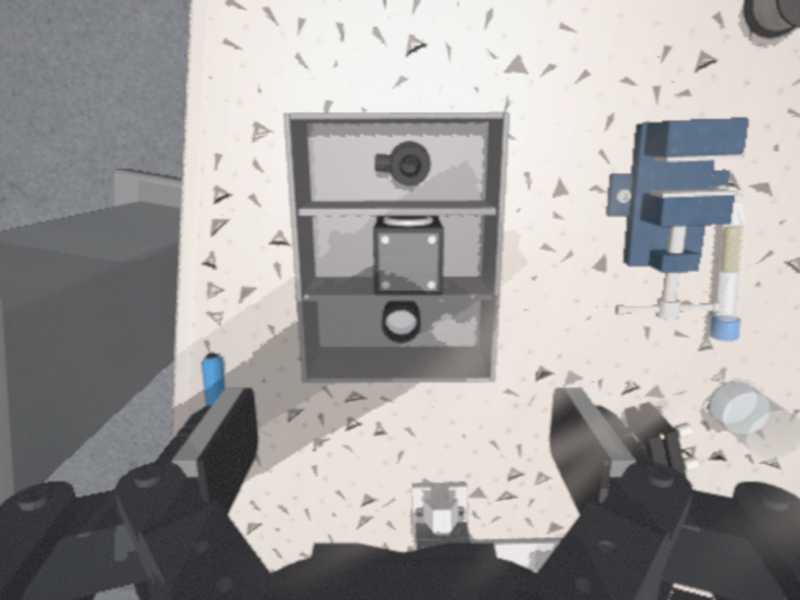

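The cube's top screws are at (386,239), (432,240), (384,282) and (434,282). The bright collar is at (410,221), so the port faces the tray's +y (tool +x).

```bash
python3 - <<'E'
from h import *
s=[C('w2',*p,.068) for p in((386,239),(432,240),(384,282),(434,282))];c=np.mean(s,0);print(np.array(s),c)
for a,b in((0,1),(2,3)):
    e=s[b]-s[a];print(np.degrees(np.arctan2(e[1],e[0])),np.linalg.norm(e))
for a,b in((386,210),(300,297)):pass
e=C('w2',508,114,.064)-C('w2',286,114,.064);print('tray',np.degrees(np.arctan2(e[1],e[0])),np.linalg.norm(e))
rel([c[0],c[1],.05],10)
E
```

```text
[[0.4695021  0.28502978 0.068     ]
 [0.49871791 0.28955135 0.068     ]
 [0.47291155 0.25657852 0.068     ]
 [0.50536115 0.26233436 0.068     ]] [0.48662318 0.2733735  0.068     ]
8.797557659827712 0.029563631744854595
10.058387108992994 0.032956133124759424
tray 10.045553977175308 0.13440516476887926
turn [-0.01  0.03 -0.03] shift [0.0025 0.0035 0.2091] t 7.325 pos [0.4836 0.2704 0.2591] q7 -0.58 ft [0.3 0.  0.5] g 0.996 0.0
```

Emit:
{"op": "play_rows", "data": {"plan": [0,0,0,0.0025,0.0035,0.05,0.75,0,0,0,0.0025,0.0035,0.1,0.75,0,0,0,0.0025,0.0035,0.12,0.75,0,0,0,0.0025,0.0035,0.12,0.75,0,0,0,0.0025,0.0035,0.12,0.75]}}

```text
clock: 7.95
position: [0.487, 0.2754, 0.1412]
ee_rot: [0.642, 0.767, 0.001, 0.001]
ft_force: [0.6, 0.9, 0.2]
grip_width: 0.752
grasp_force: 0.0
```

```bash
python3 - <<'E'
from h import *
rel([.4866,.2734,.043],9.8)
E
```

```text
turn [ 0.14 -0.04  0.28] shift [-0.0019 -0.001   0.0982] t 7.95 pos [0.487  0.2754 0.1412] q7 -0.65 ft [0.6 0.9 0.2] g 0.752 0.0
```

Emit:
{"op": "play_rows", "data": {"plan": [0,0,0,-0.001,-0.001,0.03,0.75,0,0,0,-0.001,-0.001,0.06,0.75,0,0,0,-0.001,-0.001,0.08,0.75,0,0,0,-0.001,-0.001,0.098,0.75,0,0,0,-0.001,-0.001,0.098,0.75,0,0,0,-0.001,-0.001,0.098,0.5,0,0,0,-0.001,-0.001,0.098,0.4,0,0,0,-0.001,-0.001,0.098,0.3,0,0,0,-0.001,-0.001,0.098,0.3,0,0,0,-0.001,-0.001,0.098,0.3], "squeeze": 30}}

```text
clock: 9.2
position: [0.4858, 0.2741, 0.0423]
ee_rot: [0.642, 0.767, 0.001, 0.0]
ft_force: [-0.7, -1.0, 6.0]
grip_width: 0.539
grasp_force: 32.9
```

```bash
python3 - <<'E'
from h import *
rel([.4866,.2734,.043],9.8)
E
```

```text
turn [ 0.09 -0.02  0.31] shift [-0.0009  0.0007 -0.0007] t 9.2 pos [0.4858 0.2741 0.0423] q7 -0.73 ft [-0.7 -1.   6. ] g 0.539 32.9
```

Emit:
{"op": "play_rows", "data": {"plan": [0,0,0,0,0,-0.005,0.3,0,0,0,0,0,-0.02,0.3,0,0,0,0,0,-0.04,0.3,0,0,0,0,0,-0.06,0.3,0,0,0,0,0,-0.08,0.3,0,0,0,0,0,-0.1,0.3,0,0,0,0,0,-0.11,0.3,0,0,9,-0.02,-0.007,-0.11,0.3,0,0,18,-0.04,-0.014,-0.11,0.3,0,0,27,-0.06,-0.021,-0.11,0.3,0,0,36,-0.08,-0.028,-0.11,0.3,0,0,45,-0.1,-0.035,-0.11,0.3,0,0,54,-0.12,-0.042,-0.11,0.3,0,0,63,-0.14,-0.05,-0.11,0.3,0,0,72,-0.16,-0.058,-0.11,0.3,0,0,80,-0.18,-0.068,-0.11,0.3,0,0,88.1,-0.18,-0.068,-0.11,0.3,0,0,88.1,-0.18,-0.068,-0.11,0.3,0,0,88.1,-0.18,-0.068,-0.11,0.3], "squeeze": 45}}

```text
clock: 11.58
position: [0.4497, 0.0849, 0.1513]
ee_rot: [0.994, 0.106, -0.0, -0.0]
ft_force: [0.1, -0.2, -1.8]
grip_width: 0.537
grasp_force: 46.6
```

```bash
python3 - <<'E'
from h import *
rel([.45,.085,.0425],-78)
import cv2
im=viewer.camera('scene')[100:340,150:470,::-1];im=(255*(im/255.)**.6).astype('uint8')
cv2.imwrite('pics/s1.png',cv2.resize(im,(800,600),interpolation=cv2.INTER_CUBIC))
E
```

```text
turn [-0.01  0.01  0.22] shift [ 0.0003 -0.      0.1088] t 11.575 pos [0.4497 0.0849 0.1513] q7 -1.68 ft [ 0.1 -0.2 -1.8] g 0.537 46.6
```

View pics/s1.png

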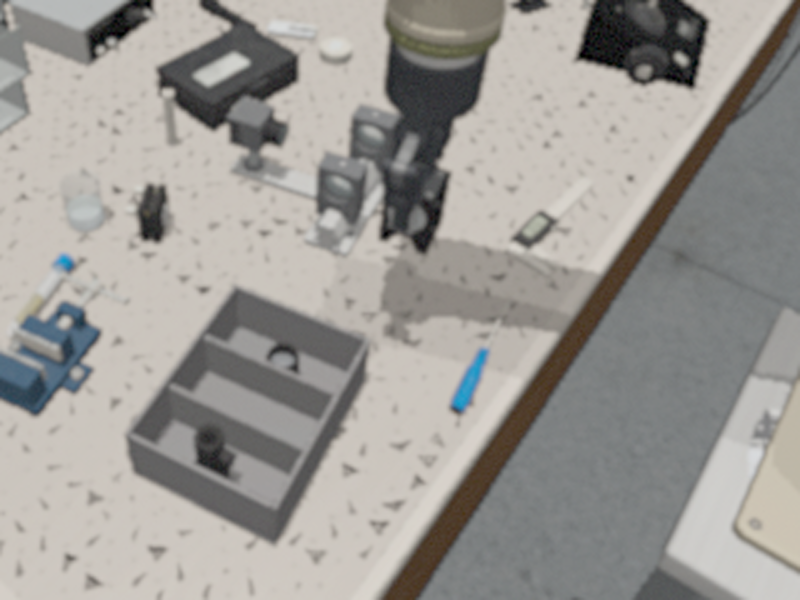

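The cube is held upright at (410,205). The loose carrier is home, the tube and holder haven't moved, and the bench below is clear.

Emit:
{"op": "play_rows", "data": {"plan": [0,0,0,0,0,0.03,0.3,0,0,0,0,0,0.06,0.3,0,0,0,0,0,0.085,0.3,0,0,0,0,0,0.1,0.3,0,0,0,0,0,0.106,0.3,0,0,0,0,0,0.109,0.3,0,0,0,0,0,0.111,0.3,0,0,0,0,0,0.112,0.3,0,0,0,0,0,0.113,0.3,0,0,0,0,0,0.113,0.3]}}

```text
clock: 12.88
position: [0.4499, 0.0845, 0.0384]
ee_rot: [0.995, 0.105, 0.0, 0.0]
ft_force: [0.2, -0.1, -3.3]
grip_width: 0.534
grasp_force: 46.7
```

Emit:
{"op": "play_rows", "data": {"plan": [0,0,0,0,0,0.001,0.3,0,0,0,0,0,0.001,0.3]}}

```text
clock: 13.12
position: [0.45, 0.0845, 0.0382]
ee_rot: [0.995, 0.105, 0.0, 0.0]
ft_force: [-6.4, -1.4, 13.8]
grip_width: 0.527
grasp_force: 48.4
```

Emit:
{"op": "play_rows", "data": {"plan": [0,0,0,0,0,0.001,0.3,0,0,0,0,0,0.001,0.3]}}

```text
clock: 13.38
position: [0.45, 0.0845, 0.0381]
ee_rot: [0.995, 0.105, -0.0, 0.001]
ft_force: [-13.1, -2.8, 30.1]
grip_width: 0.538
grasp_force: 50.4
```

Contact. I'll back off the press by 1.5 mm, open, and rise.

Emit:
{"op": "play_rows", "data": {"plan": [0,0,0,0,0,-0.0015,0.3,0,0,0,0,0,-0.0015,0.6,0,0,0,0,0,-0.0015,0.8,0,0,0,0,0,-0.0015,0.8,0,0,0,0,0,-0.0015,0.8,0,0,0,0,0,-0.02,0.8,0,0,0,0,0,-0.07,0.8,0,0,0,0,0,-0.12,0.8,0,0,0,0,0,-0.17,0.8,0,0,0,0,0,-0.2,0.8,0,0,0,0,0,-0.2,0.8]}}

```text
clock: 14.75
position: [0.4509, 0.0848, 0.2385]
ee_rot: [0.995, 0.105, 0.002, 0.0]
ft_force: [0.2, -0.6, -0.9]
grip_width: 0.801
grasp_force: 0.0
```

```bash
python3 - <<'E'
from h import *
shot('w3');rel([.45,.0845,.10],12)
E
```

```text
turn [-5.e-02 -1.e-01  9.e+01] shift [-4.000e-04 -1.000e-04  1.369e-01] t 14.8 pos [0.4502 0.0845 0.2369] q7 -1.64 ft [-0.6 -0.1  0. ] g 0.802 0.0
```

View pics/w3.png

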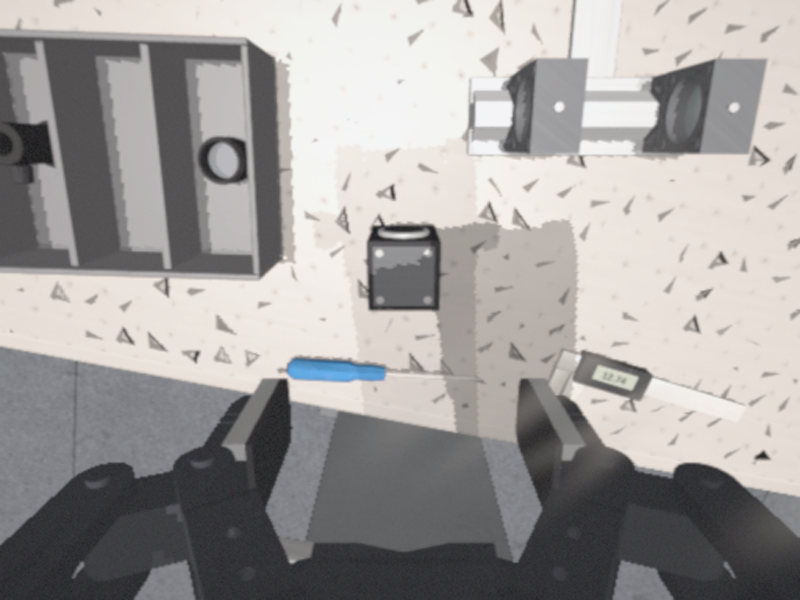

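The cube stands upright with its collar towards +x, screws at (379,253), (428,252), (379,300) and (428,300). The plate dots are at (559,107) and (734,107).

```bash
python3 - <<'E'
from h import *
s=np.array([C('w3',*p,.064) for p in((379,253),(428,252),(428,300),(379,300))]);print(s.mean(0))
e=s[0]-s[1];print(np.degrees(np.arctan2(-e[0],e[1])))
f=C('w3',559,107,.093);l=C('w3',734,107,.093);d=f-l;y=d/np.linalg.norm(d)
print(f,l,np.linalg.norm(d),np.degrees(np.arctan2(-d[0],d[1])),'mid',(f+l)/2)
c=status.get_obs()['joint_pos'];print(c)
E
```

```text
[0.44776901 0.08378498 0.064     ]
13.257435946843437
[0.55915509 0.02632288 0.093     ] [ 0.577915   -0.06129646  0.093     ] 0.08960514778730003 12.084962280001152 mid [ 0.56853505 -0.01748679  0.093     ]
[ 3.38129705e-01 -3.05023812e-03 -6.14210830e-01  1.86488366e+00
 -1.07364641e-03  1.27760485e+00 -1.63717504e+00]
```

Emit:
{"op": "play_rows", "data": {"plan": [0,0,-10,0,0,0,1,0,0,-20,0,0,0.01,1,0,0,-30,0,0,0.02,1,0,0,-40,0,0,0.03,1,0,0,-50,0,0,0.04,1,0,0,-60,0,0,0.06,1,0,0,-70,0,0,0.08,1,0,0,-80,0.001,0,0.1,1,0,0,-90,0.001,0,0.117,1,0,0,-90,0.001,0,0.117,1,0,0,-90,0.001,0,0.117,1]}}

```text
clock: 16.18
position: [0.4507, 0.0848, 0.1193]
ee_rot: [0.631, 0.776, -0.0, -0.0]
ft_force: [0.3, -0.8, -0.9]
grip_width: 1.005
grasp_force: 0.0
```

```bash
python3 - <<'E'
from h import *
rel([.451,.0847,.040],12)
E
```

```text
turn [-0.02 -0.01 -0.21] shift [-0.0002  0.0003  0.0793] t 16.175 pos [0.4507 0.0848 0.1193] q7 -0.16 ft [ 0.3 -0.8 -0.9] g 1.005 0.0
```

Emit:
{"op": "play_rows", "data": {"plan": [0,0,0,0,0,0.03,1,0,0,0,0,0,0.06,1,0,0,0,0,0,0.079,1,0,0,0,0,0,0.079,1,0,0,0,0,0,0.079,0.8,0,0,0,0,0,0.079,0.65,0,0,0,0,0,0.079,0.6,0,0,0,0,0,0.079,0.4,0,0,0,0,0,0.079,0.3,0,0,0,0,0,0.079,0.3,0,0,0,0,0,0.079,0.3], "squeeze": 45}}

```text
clock: 17.55
position: [0.4511, 0.0847, 0.041]
ee_rot: [0.629, 0.777, 0.0, 0.0]
ft_force: [-1.1, -1.0, 7.3]
grip_width: 0.567
grasp_force: 46.1
```

```bash
python3 - <<'E'
from h import *
rel([.451,.0847,.040],12)
E
```

```text
turn [ 0.04  0.03 -0.01] shift [ 0.     -0.0001  0.001 ] t 17.55 pos [0.4511 0.0847 0.041 ] q7 -0.24 ft [-1.1 -1.   7.3] g 0.567 46.1
```

Emit:
{"op": "play_rows", "data": {"plan": [0,0,0,0,0,-0.005,0.3,0,0,0,0,0,-0.02,0.3,0,0,0,0,0,-0.05,0.3,0,0,0,0,0,-0.08,0.3,0,0,0,0,0,-0.11,0.3,0,0,0,0,0,-0.125,0.3,0,0,0,-0.012,0.01,-0.125,0.3,0,0,0,-0.032,0.025,-0.125,0.3,0,0,0,-0.054,0.042,-0.125,0.3,0,0,0,-0.076,0.06,-0.125,0.3,0,0,0,-0.096,0.075,-0.125,0.3,0,0,0,-0.114,0.088,-0.125,0.3,0,0,0,-0.124,0.0956,-0.125,0.3,0,0,0,-0.124,0.0956,-0.125,0.3,0,0,0,-0.124,0.0956,-0.125,0.3,0,0,0,-0.124,0.0956,-0.125,0.3]}}

```text
clock: 19.55
position: [0.5697, -0.0161, 0.1654]
ee_rot: [0.629, 0.777, -0.0, 0.0]
ft_force: [-0.0, -0.2, -2.2]
grip_width: 0.569
grasp_force: 47.2
```

```bash
python3 - <<'E'
from h import *
rel([.5705,-.0169,.0664],12)
shot('w4')
E
```

```text
turn [-0.    0.01  0.06] shift [-0.001   0.0006  0.099 ] t 19.55 pos [ 0.5697 -0.0161  0.1654] q7 0.02 ft [-0.  -0.2 -2.2] g 0.569 47.2
```

View pics/w4.png

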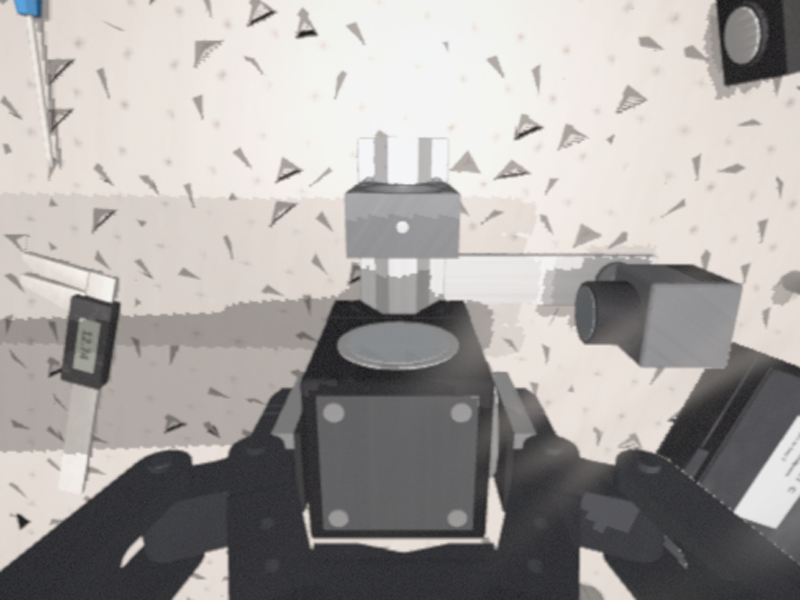

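The cube is held square, with its screws at (334,412), (461,412), (339,518) and (457,518). The fixed plate's dot is at (402,227), and the collar is on the camera side.

```bash
python3 - <<'E'
from h import *
s=np.array([C('w4',*p,.1884) for p in((334,412),(461,412),(457,518),(339,518))]);c=s.mean(0);f=C('w4',402,227,.093)
a=np.radians(12.05);X=np.array([np.cos(a),np.sin(a),0]);Y=np.array([-np.sin(a),np.cos(a),0])
print(c,f,'cube-in-rail',(c-f)@X,(c-f)@Y+.045, 'TCP-fixed',(status.get_obs()['position']-f)@X,(status.get_obs()['position']-f)@Y+.045)
e=s[1]-s[0];print(np.degrees(np.arctan2(e[1],e[0])))
E
```

```text
[ 0.56823074 -0.0165105   0.1884    ] [0.5598157  0.02649584 0.093     ] cube-in-rail -0.0007486056168583695 0.0011845036759598887 TCP-fixed 0.0008629479915966858 0.0011921361705045444
12.159009283452235
```

Emit:
{"op": "play_rows", "data": {"plan": [0,0,0,-0.001,0.0007,0.02,0.3,0,0,0,-0.001,0.0007,0.045,0.3,0,0,0,-0.001,0.0007,0.065,0.3,0,0,0,-0.001,0.0007,0.08,0.3,0,0,0,-0.001,0.0007,0.086,0.3,0,0,0,-0.001,0.0007,0.09,0.3,0,0,0,-0.001,0.0007,0.093,0.3,0,0,0,-0.001,0.0007,0.095,0.3,0,0,0,-0.001,0.0007,0.0965,0.3,0,0,0,-0.001,0.0007,0.0965,0.3]}}

```text
clock: 20.85
position: [0.571, -0.0175, 0.0689]
ee_rot: [0.629, 0.777, 0.0, 0.0]
ft_force: [0.4, -0.2, -3.1]
grip_width: 0.569
grasp_force: 47.2
```

Emit:
{"op": "play_rows", "data": {"plan": [0,0,0,0,0,0.001,0.3,0,0,0,0,0,0.0015,0.3,0,0,0,0,0,0.0015,0.3]}}

```text
clock: 21.22
position: [0.571, -0.0175, 0.0673]
ee_rot: [0.629, 0.777, -0.0, 0.0]
ft_force: [-0.1, 0.8, -3.5]
grip_width: 0.566
grasp_force: 47.2
```

Emit:
{"op": "play_rows", "data": {"plan": [0,0,0,0,0,0.0005,0.3,0,0,0,0,0,0.001,0.3,0,0,0,0,0,0.001,0.3]}}

```text
clock: 21.6
position: [0.571, -0.0175, 0.0665]
ee_rot: [0.629, 0.777, -0.0, 0.0]
ft_force: [-1.4, 0.4, 1.3]
grip_width: 0.567
grasp_force: 47.6
```

Emit:
{"op": "play_rows", "data": {"plan": [0,0,0,0,0,0.0005,0.3,0,0,0,0,0,0.001,0.3,0,0,0,0,0,0.001,0.3]}}

```text
clock: 21.98
position: [0.571, -0.0175, 0.0665]
ee_rot: [0.629, 0.777, -0.0, 0.0]
ft_force: [-6.6, -1.0, 12.9]
grip_width: 0.567
grasp_force: 49.1
```

Emit:
{"op": "play_rows", "data": {"plan": [0,0,0,0,0,-0.001,0.3,0,0,0,0,0,-0.001,0.65,0,0,0,0,0,-0.001,0.9,0,0,0,0,0,-0.001,1,0,0,0,0,0,-0.001,1,0,0,0,0,0,-0.02,1,0,0,0,0,0,-0.06,1,0,0,0,0,0,-0.11,1,0,0,0,0,0,-0.16,1,0,0,0,0,0,-0.19,1,0,0,0,0,0,-0.19,1,0,0,0,0,0,-0.19,1]}}

```text
clock: 23.48
position: [0.5707, -0.0175, 0.2554]
ee_rot: [0.629, 0.777, -0.0, 0.0]
ft_force: [-0.0, -0.1, -0.5]
grip_width: 1.003
grasp_force: 0.0
```

```bash
python3 - <<'E'
from h import *
shot('w5');print(status.get_obs()['clock'])
E
```

```text
23.525
```

View pics/w5.png

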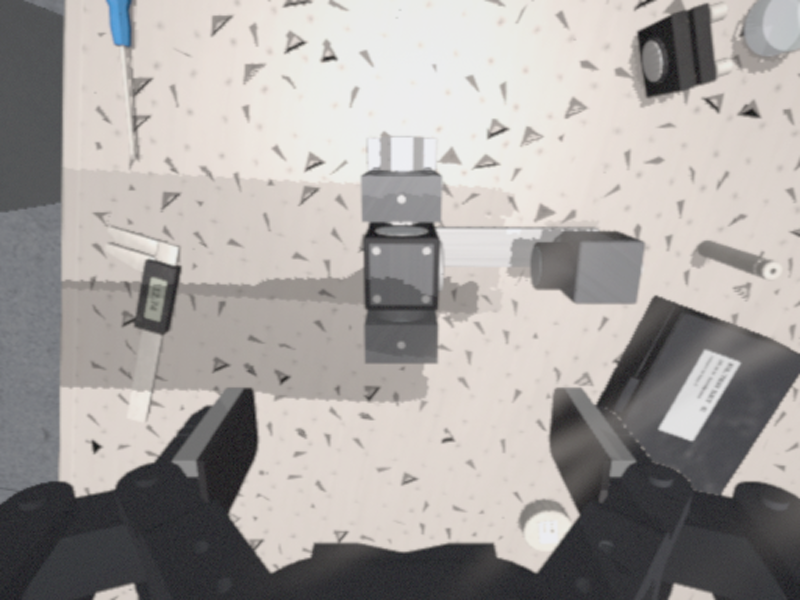

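The cube sits square between the plates, with its screws at (376–427, 251–299) and the plate dots at (401,199) and (401,345). The collar faces the camera, so I'm handing in.

```bash
python3 -c "
from h import *
print(manip.hand_in())"
```

```text
the job is handed in; nothing more can be done
None
```

I handed the job in at 23.5 s. The loose carrier is home against its stop, and the cube stood released on the bench on the way. It is now seated square on the rail with its port towards the camera. The hand-in call returned no verdict, so this rests on the last wrist picture and the force and pose readings.

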